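# Index the rosette blank on the worm table

### The arm

A 7-joint arm with a two-finger parallel gripper is mounted at the origin on a cart in front of the work surface, level with it; the furniture and walls round the work are solid. World frame = base frame: x ahead of the robot, y to its left, z up, the work surface at z = 0. Lengths are in m, angles in rad, forces in N, time in s.
With the tool pointing down it reaches from about 0.425 to 0.925 m from the base axis. Payload 6.8 kg.
Tool frame: the origin (TCP) lies at the very end of the fingers, on their centre line; the grasp point (between the pads) lies 19 mm behind it (r.grip_point_offset is the distance from the TCP to the grasp point, in m); z points along the fingers, y is the line along which they close (so a half turn about z gives the same grasp; the last joint's range is limited). The gripper opens to 85 mm and grips with 20 to 120 N. Pads are 22 mm wide; open, the fingers measure 114 mm over their backs; the gripper's body (76 mm by 85 mm) begins 54 mm behind the grasp point. The pads swing forward as they close: fully open they stand 13 mm farther back than shut.
Start: joints at [1.021, 0.477, 0.022, 1.555, -0.011, 1.109, -0.083], TCP at [0.289, -0.61, 0.231] pointing down, gripper open.
Joint ranges: [-2.96, 2.96], [-0.34, 2.1], [-1.41, 1.46], [0.24, 2.44], [-1.37, 4.51], [0.17, 1.92], [-2.96, 2.96]. Speed limits (rad/s): [2.39, 2.39, 3.14, 3.14, 3.14, 3.14, 3.14].

### API

Orientations are given as a rotation vector (axis times angle).
In Python, from bench import status, eyes, r gives the robot as it stands.
- The arm moves only by the shell command python3 -m crank 'ROWS' [OPENING] [FORCE]. ROWS is JSON, a list of rows, each a list of 6 numbers: the shift along the tool's x, y, z normalised to -1 to 1, where 1 is 0.02 m, then the turn, a rotation vector about the tool's x, y, z normalised to -1 to 1, where 1 is 45 degrees. A call has 1 to 12 rows; each row shifts and turns the commanded pose from where the row before left it, along the tool's axes as they then stand; what a row does not reach is not made up. A row lasts 1/10 s, in which the tool goes at most 50 mm and 8.59 degrees, less where a joint would pass 70% of its speed; a pose out of reach is approached as far as the arm can. A call with a number of a shift or a turn outside -1 to 1 is refused whole. A call with a gripper value outside its range is refused whole. OPENING is the opening, from 0 (shut) to 1 (fully open), set as the call begins (- or left out, the last holds). The fingers move at their own pace and stop on an object; FORCE is the grip in N (left out, the last holds). Time passes only in rows, so rows that do not move let the fingers close. It gives the time, the measured TCP pose, the force, the opening and the grip force at its end, in the units of the state.
- status.get_obs(): the state, without advancing time (a new reading comes with each control period).
- eyes.grab_frame(name): name is "side" or "top" or "wrist"; returns a dict with "image" (384x512x3 uint8, red, green, blue), "depth" (384x512 float32, m along the optical axis (not along the pixel's ray), 0 where there is no reading), "fovy" (degrees; the focal length in pixels is half the picture's height over the tangent of half this angle, whatever the lens; pixels are square), "cx", "cy" (the principal point, pixels), "world_to_cam" (4x4, takes a point from world to camera coordinates). Camera axes: x right, y up, looking along -z (the intrinsics and any distortion apply to the point x, -y, -z); pixel columns grow to the right and rows downward; lengths in m; the calibration is good to about 2 mm. The wrist camera is an equidistant fisheye: a pixel r from the principal point sees the ray r / f radians off the axis. A picture is of the moment at which its call begins.
- r.hand_in(): hands the job in; it is judged then, once.
The state is a dict: "clock": time; "joints": joint angles; "qvel": joint speeds; "tau": joint torques, N m; "tcp_pos": TCP position; "orientation": TCP orientation; "contact_force": force on the tool from outside, world axes, zero at the start; "moment": the same for the moment, N m; "grip_width": finger opening in m; "gripper_force": force on a finger pad.
Only numpy, scipy, OpenCV 4.12 (cv2) and the standard library are available. Lean on these libraries where they do the work, as an engineer would, in place of code of your own. Each camera call takes 0.05 s, during which the arm holds its last target. There are 200 camera calls.

### The job

Bring the next division of the rosette blank on the small rotary table to the pointer: swing the clamp lever fully over to the left to release the table, wind the sloping crank clockwise several turns until the raised tongue on the table's rim is in line with the fixed pointer, then swing the lever fully back to clamp it and let go. Do not turn the crank while the table is clamped, and leave the other things on the bench alone.

Things in the scene. Friction and masses are not known exactly. Their poses are not given: they have to be found in the camera images.
- stage: Grey worm-driven rotary table fixed to the bench, round base 176 mm across. Origin on the bench under the table's axis; z up, x away from the operator. The sloping worm housing with the crank reaches towards -x, the clamp block (42 mm high) stands in front of that. The fixed pointer stands at the -y side: the table is set when its tongue points along the stage's -y.
- table: Round steel table (148 mm across, top 68 mm above the bench) with a pale wooden disc, on a vertical axis through the stage's origin. Its x axis points along the raised dark tongue (6 mm wide, from 50 to 84 mm off the axis), at the start 15 to 41 degrees short of the pointer. 9 degrees per crank turn; clockwise cranking turns it anticlockwise seen from above, the short way to the pointer.
- tongue_tip (a point): Outer end of the table's tongue, 84 mm from the axis, 71 mm above the bench.
- pointer_tip (a point): Inner end of the fixed pointer blade, 92 mm from the table's axis in the stage's -y direction, 71 mm above the bench.
- crank (a joint): Turn of the crank, rad, growing clockwise as seen by the operator looking down along its axis; 0 (and every full turn) = arm at its highest, far side; it starts anywhere within half a turn of 0. 40 turns make one turn of the table. Friction 0.04 N m (about 1 N at the grip); crank and table stay where they are left.
- crank_axis (a point): Point on the crank's axis level with the middle of the grip's length: centre of the circle (radius 35 mm) on which crank_grip runs. The axis leans 25 degrees from vertical towards the stage's -x (towards the operator): upward direction (-0.423, 0, 0.906) in the stage's frame.
- crank_grip (a point): Middle of the crank's black round grip, where to pinch it: 18 mm thick, parallel to the crank's axis, from 26 mm below to 20 mm above this point along the axis; the crank arm's face is 28 mm below. It spins freely on its pin, so a gripper can hold it and go round without turning itself.
- clamp_lever (a joint): Clamp lever on the block in front of the crank. 0 = clamped: its arm points 30 degrees to the right of the stage's -x (in the direction (-0.866, -0.5) of the stage's x, y). 1.2 rad = stop at fully released: arm 39 degrees to the left of -x. Growing is clockwise seen from above. Friction 0.12 N m (about 3 N at the knob); it stays where it is left. It starts within 0.1 rad of clamped.
- lever_pivot (a point): Point on the lever's vertical axis at the height of lever_knob.
- lever_knob (a point): Where to pinch the upright round black knob at the lever's end: 17 mm thick, reaching 16 mm above this point; the lever's arm is 36 mm below it. 45 mm from the lever's axis, 91 mm above the bench. Can be pinched from above, as the knob turns in the pinch while the lever swings.
- cross_rod (a point): Middle of a fixed horizontal steel rod (12 mm thick, 150 mm long, along the stage's y) 265 mm above the bench, on a 12 mm post at its -y end (post 285 mm high). It hangs just above and behind the crank: the body of an upright gripper on the crank grip would hit it as the grip goes over the top, one leaning back along the crank's axis clears it.
- peg_1: Black tuning peg, 75 mm long, lying to the stage's right (-y). Bystander.
- cork_block: Brown cork block 45x70x30 mm lying in front of the stage to the right of the crank. Bystander.
- lamp: Fixed lamp over the bench, left of the stage: a metal shade about 180 mm wide, some 0.3 m ahead of the robot and 0.17 m to its left, its underside 0.19 and its top 0.3 m above the bench, on thin tubes rising obliquely away to 0.95 m. Nothing to do with the work, but the arm must not sweep through it on its way to the stage: draw back first. Origin on its mount, not on the shade.

How it is judged:
On the way, in this order (a step that is already met when the one before it is completed fails the run):
1. the clamp lever is swung out to release the table (value of joint clamp_lever above 0.9 rad), for 0.2 s.
2. with the lever out, the crank has brought the tongue in line with the pointer (value of joint clamp_lever above 0.7 rad and angle between the x axis of table and the y axis of stage, either way round below 0.06 rad), for 0.2 s.
At the end, for the whole second after the job is handed in: The tongue points at the fixed pointer within 0.06 rad (3.4 degrees, 5 mm at its tip), the clamp lever is back within 0.15 rad of its clamped end, the crank is at rest (value of joint clamp_lever below 0.15 rad and angle between the x axis of table and the y axis of stage, either way round below 0.06 rad and horizontal distance between tongue_tip and pointer_tip below 0.03 m and velocity of joint crank between -0.1 and 0.1 rad/s); the robot touches nothing.
It fails at once if the crank is turned while the clamp lever is in (value of joint clamp_lever below 0.5 rad and (velocity of joint crank above 1 rad/s or velocity of joint crank below -1 rad/s)).
It fails at once if the peg or the cork block is pushed more than 3 cm (distance of any of peg_1, cork_block from where it was at the start of the episode above 0.03 m).
It also fails if it takes over 72 s, if anything falls off the work surface, if the arm or the gripper's body presses on something with over 40 N, if the wrist force passes 120 N, or if a joint passes its speed limit or range.

## Working session

There is one attempt and no reset: what is moved stays moved. The work goes in short steps, Python scripts to look and compute and a shell command to move; the robot and the scene stay as the last step left them, time stands still between calls to the robot, and variables do not carry over. Pictures are saved under pics/ and viewed, at most 10 in all, crops included, and the job is handed in when it is done.

```bash
ls; mkdir -p pics
python3 - <<'E'
from bench import status,eyes,r
import cv2,numpy as np,pickle
print(status.get_obs())
fs={}
for n in("side","top","wrist"):
    f=eyes.grab_frame(n);fs[n]=f
    print(n,f["fovy"],f["cx"],f["cy"],np.round(f["world_to_cam"],3).tolist())
pickle.dump(fs,open("f0.pkl","wb"))
cv2.imwrite("pics/top0.png",fs["top"]["image"][:,:,::-1])
cv2.imwrite("pics/side0.png",fs["side"]["image"][:,:,::-1])
E
```

```text
pics
{'clock': 0.0, 'joints': array([ 1.02092567,  0.47778804,  0.0223378 ,  1.55649742, -0.01151295,
        1.10932148, -0.08309739]), 'qvel': array([-8.91651711e-05,  2.29577816e-03,  8.62829566e-05,  8.74921824e-04,
       -6.16042818e-04, -4.70797673e-04, -1.63051652e-03]), 'tau': array([ 8.53783931e-04, -5.96455264e+01,  1.60827219e+00, -2.81197840e+01,
        1.24734384e-02,  9.30140057e-03, -4.09488371e-05]), 'tcp_pos': array([ 0.28831146, -0.60963853,  0.23031437]), 'orientation': array([-3.06349307e+00, -6.87936595e-01,  8.43868869e-04]), 'contact_force': array([ 0.23505551, -0.31146766,  0.29621968]), 'moment': array([-0.02333538, -0.00554091, -0.03682103]), 'gripper_force': 0.0, 'grip_width': 0.08519592209461889}
side 56.707606411363784 248.97594408185492 189.92023872737607 [[0.956, -0.294, 0.015, -0.543], [0.147, 0.52, 0.842, -0.079], [-0.256, -0.802, 0.54, -1.07], [0.0, 0.0, 0.0, 1.0]]
top 52.92950801149488 252.18123228110795 194.34423340920628 [[-0.019, -1.0, 0.002, -0.286], [0.98, -0.018, 0.196, -0.521], [-0.196, 0.006, 0.981, -0.971], [0.0, 0.0, 0.0, 1.0]]
wrist 65.70646984690485 254.9874834729285 191.1328467738547 [[0.427, -0.904, -0.001, -0.674], [0.863, 0.408, -0.298, 0.04], [0.27, 0.126, 0.954, -0.381], [0.0, 0.0, 0.0, 1.0]]
```

View pics/top0.png

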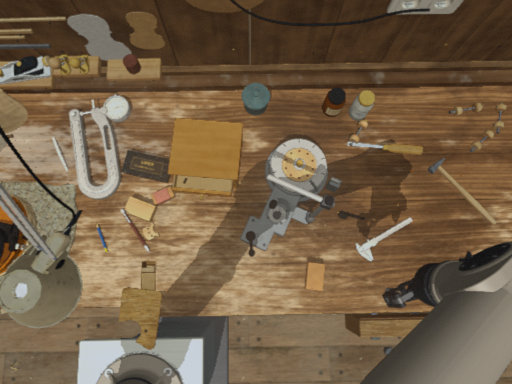

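View pics/side0.png

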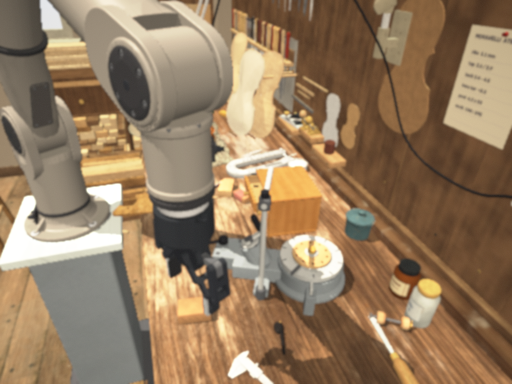

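Top view: the rotary table is at about (298,163), the crank near (285,212), the lever knob at (251,250) and the rod from (270,180) to (327,202). The cork is at (315,276), the peg at (355,215), and the lamp is far left. In the side view the table is at (312,265). Next I zoom in.

```bash
cat > h.py <<'E'
import numpy as np,cv2
from scipy.spatial.transform import Rotation as R
def foc(f): return f["image"].shape[0]/2/np.tan(np.radians(f["fovy"])/2)
def ray(f,u,v):
    F=foc(f);d=np.array([(u-f["cx"])/F,-(v-f["cy"])/F,-1.]);W=np.linalg.inv(f["world_to_cam"])
    return W[:3,3],W[:3,:3]@d
def atz(f,u,v,z):
    o,d=ray(f,u,v);return o+d*(z-o[2])/d[2]
def cloud(f):
    h,w=f["depth"].shape;u,v=np.meshgrid(np.arange(w),np.arange(h));F=foc(f);D=f["depth"]
    P=np.stack([(u-f["cx"])/F*D,-(v-f["cy"])/F*D,-D],-1);W=np.linalg.inv(f["world_to_cam"])
    return P@W[:3,:3].T+W[:3,3]
def proj(f,P):
    c=f["world_to_cam"][:3,:3]@np.array(P)+f["world_to_cam"][:3,3];F=foc(f)
    return f["cx"]+F*c[0]/-c[2],f["cy"]-F*c[1]/-c[2]
E
python3 - <<'E'
import pickle,cv2,numpy as np
from h import *
fs=pickle.load(open("f0.pkl","rb"));f=fs["top"];im=f["image"]
cv2.imwrite("pics/c0.png",cv2.resize(im[130:265,228:358,::-1],None,fx=4.4,fy=4.4,interpolation=cv2.INTER_CUBIC))
P=cloud(f);hsv=cv2.cvtColor(im,cv2.COLOR_RGB2HSV)
print("depth ok",(f["depth"]>0).mean())
# wooden disc: yellowish points near z 0.068
roi=np.zeros(im.shape[:2],bool);roi[135:260,235:345]=1
z=P[:,:,2]
m=roi&(abs(z-0.068)<.012)
q=P[m];print("z~68mm pts",m.sum(),q[:,:2].mean(0),q.min(0),q.max(0))
for (u,v) in [(298,163),(300,160),(251,250),(285,212),(262,238),(330,201),(300,190),(275,205)]:
    print((u,v),np.round(P[v,u],3),hsv[v,u])
dark=roi&(hsv[:,:,2]<60)
n,l,s,c=cv2.connectedComponentsWithStats(dark.astype(np.uint8))
for i in range(1,n):
    if s[i,4]>4: print(c[i].round(1),s[i].tolist(),np.round(np.median(P[l==i],0),3),np.round(P[l==i][:,2].max(),3))
E
```

```text
depth ok 0.9960479736328125
z~68mm pts 2392 [ 0.57870911 -0.41716651] [ 0.3535315  -0.53168615  0.05604945] [ 0.66305226 -0.25038006  0.07998226]
(298, 163) [ 0.588 -0.415  0.093] [ 20 153 145]
(300, 160) [ 0.596 -0.421  0.09 ] [ 22 143 176]
(251, 250) [ 0.366 -0.289  0.105] [12 76 57]
(285, 212) [ 0.46  -0.376  0.096] [ 23  20 117]
(262, 238) [ 0.401 -0.319  0.037] [ 42   9 143]
(330, 201) [ 0.451 -0.45   0.292] [11 36 56]
(300, 190) [ 0.479 -0.394  0.27 ] [ 33  12 198]
(275, 205) [ 0.469 -0.348  0.152] [15 47 54]
[328.5 200.1] [325, 196, 8, 9, 58] [ 0.453 -0.448  0.291] 0.296
[272.6 203.6] [269, 200, 8, 8, 43] [ 0.471 -0.343  0.153] 0.158
[325.5 206.9] [322, 206, 8, 3, 11] [ 0.444 -0.445  0.268] 0.275
[341.8 214.2] [339, 211, 6, 7, 33] [ 0.465 -0.54   0.009] 0.013
[250.3 236.8] [247, 232, 8, 15, 68] [ 0.404 -0.288  0.06 ] 1.054
[251.2 251.9] [250, 249, 4, 6, 15] [ 0.362 -0.289  0.106] 0.109
```

View pics/c0.png

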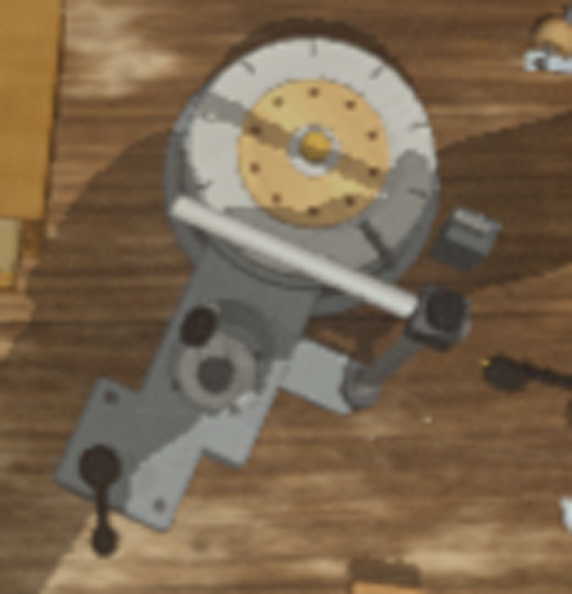

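The crop shows these things (full-image pixels):
- lever pivot (250.7,236.1) and knob (251.6,252.7)
- crank grip (273.5,204) and hub (276.6,215.2)
- rod from (268.9,177) to (322.3,198.9)
- tongue near (313,184.5)
- pointer (333.7,183.4)

Run:
```python
import pickle,cv2,numpy as np
from h import *
fs=pickle.load(open("f0.pkl","rb"));f=fs["top"];P=cloud(f)
a,b=atz(f,268.9,177,.269),atz(f,322.3,198.9,.269)
print("rod",a,b,np.linalg.norm(a-b));d=(a-b)[:2]
print("yaw from rod",np.degrees(np.arctan2(-d[0],d[1])))
# table rim circle from depth: points z in .06-.072 within 80mm of guess
c=np.array([.585,-.418])
for it in range(6):
    m=(abs(P[:,:,2]-.068)<.006)&(np.hypot(P[:,:,0]-c[0],P[:,:,1]-c[1])<.085)
    hull=cv2.minEnclosingCircle(P[m][:,:2].astype(np.float32));c=np.array(hull[0])
print("table",hull,m.sum(), "disc centre ray",atz(f,299.3,164.8,.075))
pt=atz(f,333.7,183.4,.072);print("pointer post",pt,P[183,334]);d=pt[:2]-c;print("yaw from pointer",np.degrees(np.arctan2(d[1],d[0]))+90,np.hypot(*d))
piv=atz(f,250.7,236.1,.06);kn=atz(f,251.6,252.7,.106)
print("pivot",piv,P[236,251],"knob",kn,np.hypot(*(kn-piv)[:2]))
d=c-piv[:2];print("yaw from pivot-centre",np.degrees(np.arctan2(d[1],d[0])))
d=kn-piv;print("lever dir deg",np.degrees(np.arctan2(d[1],d[0])))
print("grip top",P[200:209,270:278].reshape(-1,3)[:,2].round(3).tolist()[::6])
print("grip",atz(f,273.5,204,.155),"hub z",P[215,277],P[212,274],P[218,279])
d=atz(f,273.5,204,.155)[:2]
print("tongue",P[184,313],atz(f,313,184.5,.071),np.degrees(np.arctan2(*(atz(f,313,184.5,.071)[:2]-c)[::-1])))
sub=cv2.resize(f["image"][165:205,285:345,::-1],None,fx=12,fy=12,interpolation=cv2.INTER_CUBIC)
cv2.imwrite("pics/t0.png",sub)
```

```text
rod [ 0.50857332 -0.32961261  0.269     ] [ 0.4598843 -0.4390278  0.269    ] 0.11975935887548037
yaw from rod -23.98873780071488
table ((0.5849981307983398, -0.4220319390296936), 0.07897811383008957) 1422 disc centre ray [ 0.58787213 -0.42046799  0.075     ]
pointer post [ 0.53677755 -0.50865492  0.072     ] [ 0.54125782 -0.51289376  0.0568851 ]
yaw from pointer -29.103457023390774 0.09914012503557057
pivot [ 0.40436919 -0.28930034  0.06      ] [ 0.40436963 -0.29007444  0.06269841] knob [ 0.35988393 -0.29076466  0.106     ] 0.04450935572573059
yaw from pivot-centre -36.309569376913245
lever dir deg -178.11467178763826
grip top [0.042, 0.126, 0.144, 0.151, 0.153, 0.14, 0.156, 0.152, 0.152, 0.147, 0.152, 0.153]
grip [ 0.47069116 -0.34458979  0.155     ] hub z [ 0.45187485 -0.35575642  0.10204858] [ 0.46019517 -0.34876529  0.09787173] [ 0.44479058 -0.36079363  0.09809767]
tongue [ 0.53548344 -0.45396113  0.07495921] [ 0.53503396 -0.45456096  0.071     ] -146.93398531398645
```

View pics/t0.png

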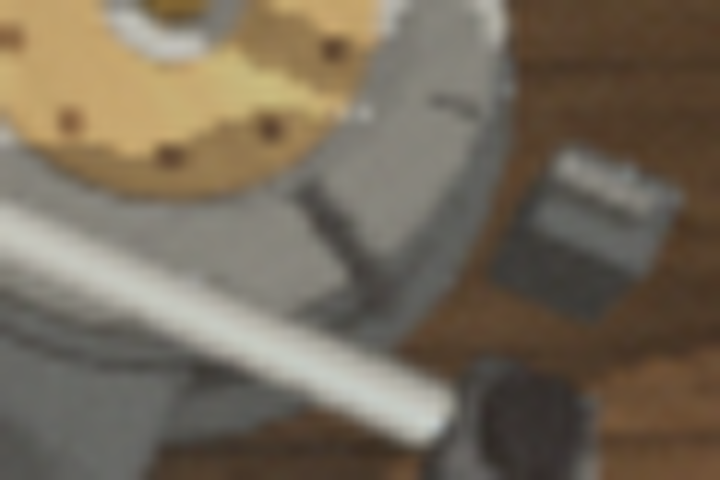

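The rod gives a stage yaw of about -24°. The tongue reads roughly 33° short of the pointer, and the crank is about 28° left of top. First I move over to the knob.

```bash
python3 -m crank '[[0.8,-1,0,0,0,0],[0.8,-1,0,0,0,0],[0.8,-1,0,0,0,0],[0.8,-1,0,0,0,0],[0.8,-1,0,0,0,0],[0.8,-1,0,0,0,0],[0.8,-1,0,0,0,0],[0.8,-1,0,0,0,0],[0.8,-1,0,0,0,0],[0.8,-1,0,0,0,0],[0.8,-1,0,0,0,0],[0.8,-1,0,0,0,0]]' 1 40
python3 -m crank '[[0,0,0,0,0,0.1825],[0,0,0,0,0,0.1825],[0,0,0,0,0,0.1825],[0,0,0,0,0,0.1825],[0,0,0,0,0,0.1825],[0,0,0,0,0,0.1825],[0,0,0,0,0,0],[0,0,0,0,0,0]]'
cat >> h.py <<'E'
def togo(target,pose=None):
    from bench import status
    o=status.get_obs();T=R.from_rotvec(o["orientation"])
    print("clock",round(o["clock"],2),"tcp",o["tcp_pos"].round(4),"axes",T.as_matrix().round(3).tolist(),"F",o["contact_force"].round(1))
    print("units to go",(T.inv().apply(np.array(target)-o["tcp_pos"])/.02).round(2))
E
python3 - <<'E'
from h import *
import pickle
f=pickle.load(open("f0.pkl","rb"))["top"]
togo([.360,-.2905,.16])
for c in ([.587,-.421],):
    c=np.array(c)
    for n,u,v in (("blade in",331.5,178.75),("blade out",338.8,182.1),("t in",310.4,180.8),("t out",316.7,189.6)):
        p=atz(f,u,v,.071);d=p[:2]-c;print(n,p,np.hypot(*d),np.degrees(np.arctan2(d[1],d[0])))
E
```

```text
clock: 1.35
tcp_pos: [0.3595, -0.31, 0.2312]
orientation: [-3.065, -0.688, 0.0]
contact_force: [0.1, -0.5, 0.3]
grip_width: 0.0853
gripper_force: 0.0
clock: 2.15
tcp_pos: [0.3595, -0.311, 0.2312]
orientation: [-3.074, 0.646, 0.0]
contact_force: [1.2, 0.1, -0.1]
grip_width: 0.086
gripper_force: 0.0
clock 2.15 tcp [ 0.3595 -0.311   0.2312] axes [[0.915, -0.403, -0.0], [-0.403, -0.915, 0.0], [-0.0, -0.0, -1.0]] F [ 1.2  0.1 -0.1]
units to go [-0.39 -0.95  3.56]
blade in [ 0.54960311 -0.50385674  0.071     ] 0.09090526653736217 -114.29174909637582
blade out [ 0.54024922 -0.52244552  0.071     ] 0.11169972363797517 -114.74243378579528
t in [ 0.54508431 -0.44824011  0.071     ] 0.04998948901862274 -146.98102434399112
t out [ 0.52123806 -0.46353713  0.071     ] 0.07832011243344128 -147.1037927761701
```

The sizes check out: the blade tip is 91 mm off the axis at -114.3°, and the tongue is at -147.0°. That leaves 32.7°, or 3.63 turns. Now I grip the knob.

```bash
python3 -m crank '[[-0.39,-0.95,0,0,0,0],[0,0,1,0,0,0],[0,0,1,0,0,0],[0,0,1,0,0,0],[0,0,1,0,0,0],[0,0,1,0,0,0],[0,0,1,0,0,0],[0,0,1,0,0,0],[0,0,0.9,0,0,0],[0,0,0,0,0,0],[0,0,0,0,0,0]]'
python3 -m crank '[[0,0,0,0,0,0],[0,0,0,0,0,0],[0,0,0,0,0,0],[0,0,0,0,0,0],[0,0,0,0,0,0],[0,0,0,0,0,0],[0,0,0,0,0,0],[0,0,0,0,0,0]]' 0 30
python3 - <<'E'
from h import *
togo([.404,-.2895,.073])
# arc in tool(stage) frame from q=.07 to 1.2
p=lambda q:.045*np.array([-np.cos(np.pi/6-q),np.sin(np.pi/6-q)])
for a in np.linspace(.07,1.22,7): print((p(a)/.02).round(2))
E
```

```text
clock: 3.25
tcp_pos: [0.3601, -0.2906, 0.0734]
orientation: [-3.073, 0.65, 0.001]
contact_force: [0.6, -0.2, -0.3]
grip_width: 0.0853
gripper_force: 0.0
clock: 4.05
tcp_pos: [0.3605, -0.2907, 0.0737]
orientation: [3.073, -0.652, 0.001]
contact_force: [-0.2, 1.8, 4.9]
grip_width: 0.0159
gripper_force: 30.2
clock 4.05 tcp [ 0.3605 -0.2907  0.0737] axes [[0.914, -0.406, 0.001], [-0.406, -0.914, -0.0], [0.001, -0.0, -1.0]] F [-0.2  1.8  4.9]
units to go [ 1.96 -0.94  0.03]
[-2.02  0.99]
[-2.17  0.58]
[-2.24  0.16]
[-2.23 -0.27]
[-2.14 -0.69]
[-1.97 -1.09]
[-1.73 -1.44]
```

```bash
python3 -m crank '[[-0.15,-0.41,0,0,0,0],[-0.07,-0.42,0,0,0,0],[0.01,-0.43,0,0,0,0],[0.09,-0.42,0,0,0,0],[0.17,-0.4,0,0,0,0],[0.24,-0.35,0,0,0,0],[0.06,-0.08,0,0,0,0],[0,0,0,0,0,0],[0,0,0,0,0,0],[0,0,0,0,0,0]]'
```

```text
clock: 5.05
tcp_pos: [0.3836, -0.2488, 0.073]
orientation: [3.071, -0.658, -0.008]
contact_force: [-8.7, -3.6, 7.5]
grip_width: 0.016
gripper_force: 32.9
```

```bash
python3 -m crank '[[0,0,0,0,0,0],[0,0,0,0,0,0],[0,0,0,0,0,0],[0,0,0,0,0,0],[0,0,-0.5,0,0,0],[0,0,-1,0,0,0],[0,0,-1,0,0,0],[0,0,-1,0,0,0],[0,0,-1,0,0,0],[0,0,-1,0,0,0],[0,0,-1,0,0,0],[0,0,0,0,0,0]]' 1
python3 -m crank '[[0,0,0,0,0.185,0],[0,0,0,0,0.185,0],[0,0,0,0,0.185,0],[0,0,0,0,0,0],[0,0,0,0,0,0]]'
python3 - <<'E'
from bench import eyes
from h import *
import pickle
fs={n:eyes.grab_frame(n) for n in("top","side","wrist")};pickle.dump(fs,open("f1.pkl","wb"))
togo([.4857,-.3513,.1198])
s=fs["side"]["image"];u,v=map(int,proj(fs["side"],[.47,-.345,.155]));print(u,v)
a=cv2.resize(s[v-40:v+60,u-50:u+50,::-1],(400,400),interpolation=cv2.INTER_CUBIC)
b=cv2.resize(fs["top"]["image"][180:260,230:310,::-1],(400,400),interpolation=cv2.INTER_CUBIC)
cv2.imwrite("pics/c1.png",np.hstack([a,b]))
E
```

```text
clock: 6.25
tcp_pos: [0.3886, -0.2483, 0.2064]
orientation: [3.072, -0.652, 0.009]
contact_force: [0.4, -0.3, 0.1]
grip_width: 0.0856
gripper_force: 0.0
clock: 6.75
tcp_pos: [0.3861, -0.2472, 0.203]
orientation: [2.919, -0.619, 0.643]
contact_force: [0.9, -1.3, 1.2]
grip_width: 0.0858
gripper_force: 0.0
clock 6.9 tcp [ 0.3887 -0.2481  0.2042] axes [[0.828, -0.406, 0.387], [-0.368, -0.914, -0.171], [0.423, -0.0, -0.906]] F [0.1 0.1 0.6]
units to go [4.13 2.75 6.59]
253 215
```

View pics/c1.png

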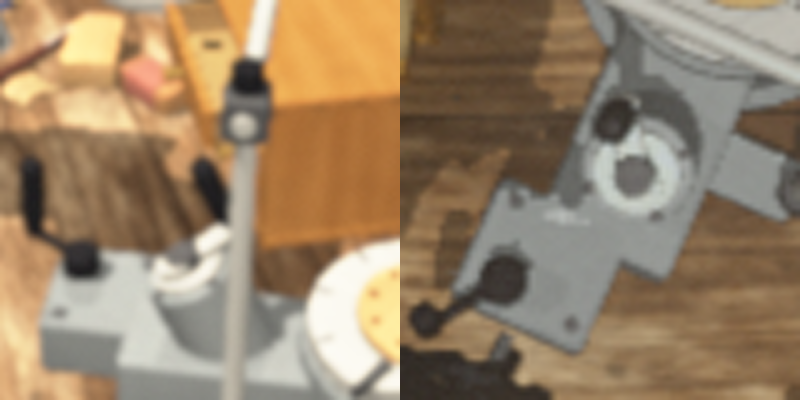

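The lever is released: its arm points to the left. The grip top is at side pixel (253.5,216) and top pixel (273,204), and the hub is at top (276.8,215.2). Now I triangulate these.

Run:
```python
from h import *
import pickle
fs=pickle.load(open("f1.pkl","rb"))
def tri(pt,ps):
    (o1,d1),(o2,d2)=ray(fs["top"],*pt),ray(fs["side"],*ps)
    s=np.linalg.lstsq(np.stack([d1,-d2],1),o2-o1,rcond=None)[0];a,b=o1+s[0]*d1,o2+s[1]*d2
    return (a+b)/2,np.linalg.norm(a-b)
g,e=tri((273,204),(253.5,216.2));print("grip top",g,e)
hb,e=tri((276.8,215.2),(251.2,236.7));print("hub",hb,e)
Q=R.from_euler("z",-24.3,degrees=True)
c=np.array([.587,-.421,0]);u=Q.apply([-.4226,0,.9063]);x=Q.apply([.9063,0,.4226]);y=Q.apply([0,-1,0])
P=cloud(fs["top"]);t=P[201:208,270:276].reshape(-1,3);print("grip depth top z",np.sort(t[:,2])[-12:].round(3))
gm=g-.02*u;A=hb+u*((gm-hb)@u);w=gm-A
print("mid",gm,"axis",A,"stage",Q.inv().apply(A-c),"radial",w@x,w@y,np.hypot(w@x,w@y),np.degrees(np.arctan2(w@y,w@x)))
print("stage grip",Q.inv().apply(gm-c))
```

```text
grip top [ 0.47108099 -0.34359177  0.1507106 ] 0.0007474422140260154
hub [ 0.45667944 -0.35634489  0.10084411] 0.010331647649153588
grip depth top z [0.155 0.155 0.155 0.155 0.155 0.156 0.156 0.156 0.156 0.158 0.158 0.158]
mid [ 0.47878417 -0.34706988  0.1325846 ] axis [ 0.44825773 -0.35254234  0.12066086] stage [-0.15462147  0.0052981   0.12066086] radial 0.028212975115116775 -0.017549676912513065 0.03322594053717355 -31.88337863849399
stage grip [-0.12905157  0.02284778  0.1325846 ]
```

```bash
python3 -m crank '[[0.8,0.55,0,0,0,0],[0.8,0.55,0,0,0,0],[0.8,0.55,0,0,0,0],[0.9,0.55,0,0,0,0],[0.8,0.53,0,0,0,0],[0,0,1,0,0,0],[0,0,1,0,0,0],[0,0,1,0,0,0],[0,0,1,0,0,0],[0,0,1,0,0,0],[0,0,1,0,0,0],[0,0,0,0,0,0]]'
python3 - <<'E'
from h import *
togo([.4858,-.3506,.1178])
E
```

```text
clock: 8.1
tcp_pos: [0.4799, -0.348, 0.1268]
orientation: [2.921, -0.619, 0.642]
contact_force: [0.2, 0.5, -0.1]
grip_width: 0.0856
gripper_force: 0.0
clock 8.1 tcp [ 0.4799 -0.348   0.1268] axes [[0.83, -0.405, 0.383], [-0.368, -0.914, -0.169], [0.419, -0.001, -0.908]] F [ 0.2  0.5 -0.1]
units to go [ 0.1  -0.    0.54]
```

```bash
python3 -m crank '[[0.1,0,0.5,0,0,0],[0,0,0,0,0,0],[0,0,0,0,0,0],[0,0,0,0,0,0],[0,0,0,0,0,0],[0,0,0,0,0,0],[0,0,0,0,0,0],[0,0,0,0,0,0],[0,0,0,0,0,0]]' 0 30
python3 - <<'E'
from h import *
togo([.4858,-.3506,.1178])
# increments for 15deg steps
for a in range(-30,61,15):
    t=np.radians([a,a+15]);print(a,((np.cos(t[1])-np.cos(t[0]))*1.75).round(2),((np.sin(t[1])-np.sin(t[0]))*1.75).round(2))
E
```

```text
clock: 9.0
tcp_pos: [0.4848, -0.3508, 0.1217]
orientation: [2.917, -0.619, 0.648]
contact_force: [-2.7, 2.6, 7.0]
grip_width: 0.0169
gripper_force: 31.4
clock 9.0 tcp [ 0.4848 -0.3508  0.1217] axes [[0.828, -0.406, 0.387], [-0.368, -0.914, -0.172], [0.423, 0.0, -0.906]] F [-2.7  2.6  7. ]
units to go [-0.04 -0.03  0.19]
-30 0.17 0.42
-15 0.06 0.45
0 -0.06 0.45
15 -0.17 0.42
30 -0.28 0.36
45 -0.36 0.28
60 -0.42 0.17
```

```bash
python3 -m crank '[[0.17,0.42,0,0,0,0],[0.06,0.45,0,0,0,0],[-0.06,0.45,0,0,0,0],[0,0,0,0,0,0],[0,0,0,0,0,0]]'
python3 -m crank '[[-0.17,0.42,0,0,0,0],[-0.28,0.36,0,0,0,0],[-0.36,0.28,0,0,0,0],[0,0,0,0,0,0],[0,0,0,0,0,0]]'
python3 -m crank '[[-0.42,0.17,0,0,0,0],[-0.45,0.06,0,0,0,0],[-0.45,-0.06,0,0,0,0],[0,0,0,0,0,0],[0,0,0,0,0,0]]'
```

```text
clock: 9.5
tcp_pos: [0.4754, -0.3767, 0.1227]
orientation: [2.917, -0.621, 0.645]
contact_force: [-4.9, 2.1, 8.0]
grip_width: 0.017
gripper_force: 31.7
clock: 10.0
tcp_pos: [0.4535, -0.3886, 0.1156]
orientation: [2.919, -0.62, 0.644]
contact_force: [-6.2, 5.1, 11.5]
grip_width: 0.0171
gripper_force: 31.9
clock: 10.5
tcp_pos: [0.4315, -0.3821, 0.1051]
orientation: [2.918, -0.618, 0.647]
contact_force: [-4.1, 5.1, 11.1]
grip_width: 0.0172
gripper_force: 31.9
```

Run:
```python
from h import *
from scipy.optimize import least_squares
Q=R.from_euler("z",-24.1,degrees=True)
p=np.array([[.4848,-.3508,.1217],[.4754,-.3767,.1227],[.4535,-.3886,.1156],[.4315,-.3821,.1051]])
B=np.stack([Q.apply([.9063,0,.4226]),Q.apply([0,-1,0]),Q.apply([.4226,0,-.9063])],1);q=(p@B)
s=least_squares(lambda c:np.hypot(q[:,0]-c[0],q[:,1]-c[1])-.035,q[:,:2].mean(0)-[.02,0]);c=s.x
d=q[:,:2]-c;print(c,s.fun,np.degrees(np.arctan2(d[:,1],d[:,0])),q[:,2])
```

```text
[0.55138021 0.13865644] [ 2.01881420e-05 -1.89155036e-05  5.77588376e-06  1.06738354e-05] [-27.91079465  18.479672    61.94701465 104.18686812] [0.13725575 0.13719259 0.13723256 0.13714027]
```

The circle fit is exact to 0.02 mm: the start angle was -28° and it is now 104°. Next, a full turn with 30° per row.

```bash
python3 -m crank '[[-0.785,-0.453,0,0,0,0],[-0.453,-0.785,0,0,0,0],[0,-0.906,0,0,0,0],[0.453,-0.785,0,0,0,0],[0.785,-0.453,0,0,0,0],[0.906,0,0,0,0,0],[0.785,0.453,0,0,0,0],[0.453,0.785,0,0,0,0],[0,0.906,0,0,0,0],[-0.453,0.785,0,0,0,0],[-0.785,0.453,0,0,0,0],[-0.906,0,0,0,0,0]]'
```

```text
clock: 11.7
tcp_pos: [0.4374, -0.3865, 0.1069]
orientation: [2.94, -0.61, 0.639]
contact_force: [3.9, 20.5, 19.3]
grip_width: 0.0171
gripper_force: 33.8
```

```bash
python3 -m crank '[[-0.785,-0.453,0,0,0,0],[-0.453,-0.785,0,0,0,0],[0,-0.906,0,0,0,0],[0.453,-0.785,0,0,0,0],[0.785,-0.453,0,0,0,0],[0.906,0,0,0,0,0],[0.785,0.453,0,0,0,0],[0.453,0.785,0,0,0,0],[0,0.906,0,0,0,0],[-0.453,0.785,0,0,0,0],[-0.785,0.453,0,0,0,0],[-0.906,0,0,0,0,0]]'
python3 -m crank '[[0,0,0,0,0,0],[0,0,0,0,0,0]]'
python3 - <<'E'
from bench import eyes
from h import *
import pickle
f=eyes.grab_frame("top");s=eyes.grab_frame("side");pickle.dump({"top":f,"side":s},open("f2.pkl","wb"))
a=cv2.resize(f["image"][145:205,275:345,::-1],(400,343),interpolation=cv2.INTER_CUBIC)
u,v=map(int,proj(s,[.56,-.45,.07]))
b=cv2.resize(s["image"][v-35:v+25,u-35:u+35,::-1],(400,343),interpolation=cv2.INTER_CUBIC);print(u,v)
cv2.imwrite("pics/c2.png",np.hstack([a,b]))
E
```

```text
clock: 12.9
tcp_pos: [0.4375, -0.3864, 0.1067]
orientation: [2.941, -0.61, 0.64]
contact_force: [4.7, 19.1, 16.4]
grip_width: 0.0169
gripper_force: 34.1
clock: 13.1
tcp_pos: [0.4386, -0.3868, 0.1072]
orientation: [2.939, -0.61, 0.641]
contact_force: [0.4, 18.0, 15.8]
grip_width: 0.0172
gripper_force: 34.2
304 264
```

View pics/c2.png

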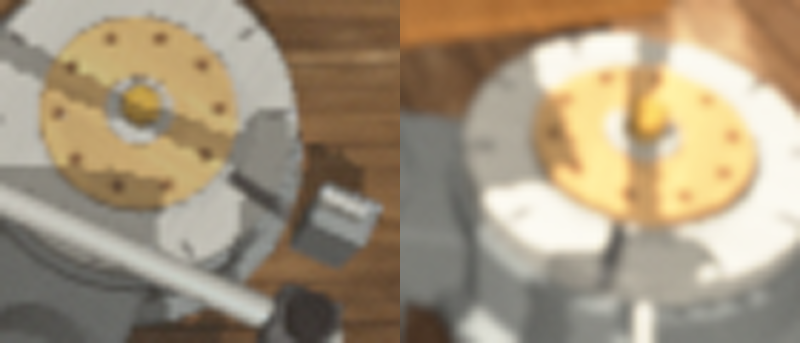

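The tongue is at top pixels (316.1,176.2) to (324,181.8), still short of the pointer blade at (332,179). I compute the angles.

```bash
cat >> h.py <<'E'
def crank():
    from bench import status
    Q=R.from_euler("z",-24.1,degrees=True);p=status.get_obs()["tcp_pos"]
    x,y=p@Q.apply([.9063,0,.4226])-.55138,p@Q.apply([0,-1,0])-.13866
    return np.hypot(x,y),np.degrees(np.arctan2(y,x)),x/.02,y/.02
def tongue(f,pi,po):
    for q in (pi,po):
        d=atz(f,*q,.071)[:2]-[.587,-.421];print("tongue r",np.hypot(*d).round(4),np.degrees(np.arctan2(d[1],d[0])).round(2))
E
python3 - <<'E'
from h import *
import pickle
print(crank());f=pickle.load(open("f2.pkl","rb"))["top"];tongue(f,(316.1,176.15),(324,181.75))
togo([.4386,-.3868,.1072])
E
```

```text
(np.float64(0.03540133486839186), np.float64(89.58202912014545), np.float64(0.012912465778963655), np.float64(1.7700196451981967))
tongue r 0.0521 -124.71
tongue r 0.0773 -125.72
clock 13.2 tcp [ 0.4389 -0.387   0.1073] axes [[0.834, -0.395, 0.385], [-0.364, -0.919, -0.152], [0.414, -0.014, -0.91]] F [-2.2 18.5 15.8]
units to go [-0.02 -0.   -0.  ]
```

```bash
python3 -m crank '[[0,-0.1,0,0,0,0],[-0.45,-0.06,0,0,0,0],[-0.42,-0.17,0,0,0,0],[-0.36,-0.28,0,0,0,0],[-0.28,-0.36,0,0,0,0],[-0.17,-0.42,0,0,0,0],[-0.06,-0.45,0,0,0,0],[0.06,-0.45,0,0,0,0],[0.17,-0.42,0,0,0,0],[0.28,-0.36,0,0,0,0],[0.36,-0.28,0,0,0,0],[0.42,-0.17,0,0,0,0]]'
python3 -m crank '[[0.45,-0.06,0,0,0,0],[0.45,0.06,0,0,0,0],[0.42,0.17,0,0,0,0],[0.36,0.28,0,0,0,0],[0.28,0.36,0,0,0,0],[0.17,0.42,0,0,0,0],[0.06,0.45,0,0,0,0],[-0.06,0.45,0,0,0,0],[-0.17,0.42,0,0,0,0],[-0.28,0.36,0,0,0,0],[-0.36,0.28,0,0,0,0],[-0.42,0.17,0,0,0,0]]'
python3 -c "
from h import *
print(crank())"
```

```text
clock: 14.4
tcp_pos: [0.4546, -0.3209, 0.1015]
orientation: [2.937, -0.616, 0.63]
contact_force: [-8.3, 15.0, 11.8]
grip_width: 0.0169
gripper_force: 34.6
clock: 15.6
tcp_pos: [0.4454, -0.3893, 0.1105]
orientation: [2.936, -0.614, 0.639]
contact_force: [-2.7, 18.4, 18.3]
grip_width: 0.0173
gripper_force: 34.3
(np.float64(0.03575936560757777), np.float64(77.31403472126468), np.float64(0.3926507766309817), np.float64(1.744321053949681))
```

```bash
python3 -m crank '[[-0.455,0.04,0,0,0,0],[-0.45,-0.08,0,0,0,0],[-0.41,-0.19,0,0,0,0],[-0.35,-0.29,0,0,0,0],[-0.26,-0.37,0,0,0,0],[-0.16,-0.43,0,0,0,0],[-0.04,-0.455,0,0,0,0],[0,0,0,0,0,0],[0,0,0,0,0,0],[0,0,0,0,0,0]]'
python3 - <<'E'
from bench import eyes
from h import *
import pickle
print(crank())
f=eyes.grab_frame("top");s=eyes.grab_frame("side");pickle.dump({"top":f,"side":s},open("f3.pkl","wb"))
a=cv2.resize(f["image"][145:205,275:345,::-1],(420,360),interpolation=cv2.INTER_CUBIC)
b=cv2.resize(s["image"][229:319,282:342,::-1],(240,360),interpolation=cv2.INTER_CUBIC)
cv2.imwrite("pics/c3.png",np.hstack([a,b]))
E
```

```text
clock: 16.6
tcp_pos: [0.4241, -0.3457, 0.0936]
orientation: [2.926, -0.618, 0.639]
contact_force: [-1.7, 2.6, 8.1]
grip_width: 0.0168
gripper_force: 33.4
(np.float64(0.03322839764420916), np.float64(173.46723273069546), np.float64(-1.6506322042468824), np.float64(0.18902209211436177))
```

View pics/c3.png

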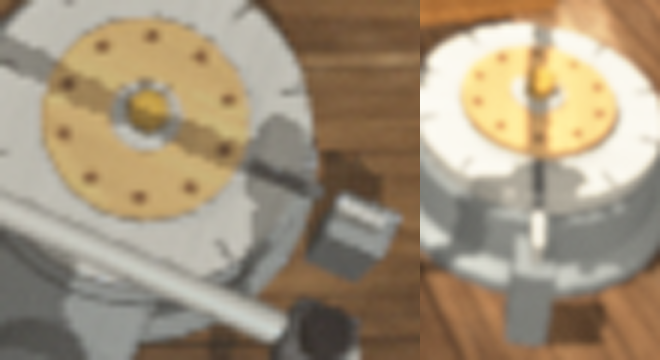

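In the top view the tongue runs (316.7,171.7) to (328,176.7) and its line continues into the pointer blade at (332,178). In the side view tongue and blade also line up, so I release and back off along the tool axis.

```bash
python3 - <<'E'
from h import *
import pickle
f=pickle.load(open("f3.pkl","rb"))["top"];tongue(f,(316.7,171.7),(328,176.7))
E
python3 -m crank '[[0,0,0,0,0,0],[0,0,0,0,0,0],[0,0,0,0,0,0],[0,0,0,0,0,0],[0,0,0,0,0,0],[0,0,-0.5,0,0,0],[0,0,-1,0,0,0],[0,0,-1,0,0,0],[0,0,-1,0,0,0],[0,0,-1,0,0,0],[0,0,-1,0,0,0],[0,0,-1,0,0,0]]' 1
python3 - <<'E'
from h import *
togo([.3838,-.249,.22])
E
```

```text
tongue r 0.0483 -111.39
tongue r 0.0805 -113.19
clock: 17.9
tcp_pos: [0.3736, -0.3247, 0.2117]
orientation: [2.926, -0.619, 0.636]
contact_force: [0.9, 0.7, 0.1]
grip_width: 0.0853
gripper_force: 0.0
clock 17.9 tcp [ 0.3736 -0.3247  0.2117] axes [[0.832, -0.404, 0.381], [-0.369, -0.915, -0.164], [0.415, -0.004, -0.91]] F [0.9 0.7 0.1]
units to go [-0.8  -3.67 -0.8 ]
```

```bash
python3 -m crank '[[-0.4,-0.9,-0.4,0,0,0],[-0.4,-0.9,-0.4,0,0,0],[0,-0.9,0,0,0,0],[0,-0.9,0,0,0,0],[0,0,0,0,-0.182,0],[0,0,0,0,-0.182,0],[0,0,0,0,-0.182,0],[0,0,0,0,0,0],[0,0,0,0,0,0]]'
python3 - <<'E'
from h import *
togo([.3838,-.249,.0735])
E
```

```text
clock: 18.8
tcp_pos: [0.3838, -0.2507, 0.219]
orientation: [-3.071, 0.648, 0.0]
contact_force: [-1.2, 0.7, 0.1]
grip_width: 0.0852
gripper_force: 0.0
clock 18.8 tcp [ 0.3838 -0.2507  0.219 ] axes [[0.915, -0.404, 0.0], [-0.404, -0.915, 0.003], [-0.001, -0.002, -1.0]] F [-1.2  0.7  0.1]
units to go [-0.03 -0.06  7.28]
```

```bash
python3 -m crank '[[-0.03,-0.06,0.3,0,0,0],[0,0,1,0,0,0],[0,0,1,0,0,0],[0,0,1,0,0,0],[0,0,1,0,0,0],[0,0,1,0,0,0],[0,0,1,0,0,0],[0,0,1,0,0,0],[0,0,0,0,0,0],[0,0,0,0,0,0]]'
python3 -m crank '[[0,0,0,0,0,0],[0,0,0,0,0,0],[0,0,0,0,0,0],[0,0,0,0,0,0],[0,0,0,0,0,0],[0,0,0,0,0,0],[0,0,0,0,0,0],[0,0,0,0,0,0]]' 0 30
```

```text
clock: 19.8
tcp_pos: [0.3831, -0.2483, 0.0742]
orientation: [-3.069, 0.648, -0.001]
contact_force: [-0.5, -0.6, 0.8]
grip_width: 0.0853
gripper_force: 0.0
clock: 20.6
tcp_pos: [0.3842, -0.2487, 0.074]
orientation: [-3.07, 0.647, -0.002]
contact_force: [-1.4, 0.8, 5.3]
grip_width: 0.0157
gripper_force: 30.1
```

```bash
python3 -m crank '[[-0.24,0.35,0,0,0,0],[-0.17,0.4,0,0,0,0],[-0.09,0.42,0,0,0,0],[-0.01,0.43,0,0,0,0],[0.07,0.42,0,0,0,0],[0.15,0.41,0,0,0,0],[0.12,0.21,0,0,0,0],[0,0,0,0,0,0],[0,0,0,0,0,0],[0,0,0,0,0,0]]'
python3 -c "
from h import *
togo([.404,-.2895,.073])"
```

```text
clock: 21.6
tcp_pos: [0.3579, -0.2906, 0.0729]
orientation: [-3.064, 0.64, 0.009]
contact_force: [-3.2, 14.0, 13.8]
grip_width: 0.0156
gripper_force: 31.1
clock 21.6 tcp [ 0.3579 -0.2906  0.0729] axes [[0.916, -0.401, -0.004], [-0.401, -0.916, 0.012], [-0.008, -0.01, -1.0]] F [-3.2 14.  13.8]
units to go [ 2.09 -0.97 -0.01]
```

```bash
python3 -m crank '[[0.06,0.11,0,0,0,0],[0.06,0.11,0,0,0,0],[0,0,0,0,0,0],[0,0,0,0,0,0],[0,0,0,0,0,0]]'
python3 -c "
from h import *
togo([.404,-.2895,.073])"
```

```text
clock: 22.1
tcp_pos: [0.3578, -0.291, 0.0727]
orientation: [-3.057, 0.635, 0.016]
contact_force: [-5.6, 28.2, 27.6]
grip_width: 0.0163
gripper_force: 33.1
clock 22.1 tcp [ 0.3578 -0.291   0.0727] axes [[0.917, -0.398, -0.006], [-0.398, -0.917, 0.021], [-0.014, -0.016, -1.0]] F [-5.6 28.2 27.6]
units to go [ 2.09 -0.99 -0.03]
```

The push meets a hard stop: force doubled with no motion. The lever is clamped, so I relieve the push, release and retreat.

```bash
python3 -m crank '[[-0.15,-0.25,0,0,0,0],[0,0,0,0,0,0],[0,0,0,0,0,0],[0,0,0,0,0,0],[0,0,0,0,0,0],[0,0,0,0,0,0],[0,0,-0.5,0,0,0],[0,0,-1,0,0,0],[0,0,-1,0,0,0],[0,0,-1,0,0,0],[0,0,-1,0,0,0],[0,0,-1,0,0,0]]' 1
python3 -m crank '[[0,0,-1,0,0,0],[0,0,-1,0,0,0],[0,0.8,-0.5,0,0,0],[0,1,0,0,0,0],[0,1,0,0,0,0],[0,1,0,0,0,0],[0,1,0,0,0,0],[0,1,0,0,0,0],[0,0.8,0,0,0,0],[0,0,0,0,0,0],[0,0,0,0,0,0],[0,0,0,0,0,0]]'
python3 - <<'E'
from bench import eyes
from h import *
f=eyes.grab_frame("top");s=eyes.grab_frame("side")
a=cv2.resize(f["image"][145:260,235:345,::-1],(440,460),interpolation=cv2.INTER_CUBIC)
b=cv2.resize(s["image"][204:319,257:342,::-1],(340,460),interpolation=cv2.INTER_CUBIC)
cv2.imwrite("pics/c4.png",np.hstack([a,b]))
E
```

```text
clock: 23.3
tcp_pos: [0.3589, -0.2952, 0.185]
orientation: [-3.07, 0.648, -0.001]
contact_force: [-0.3, 0.2, -0.5]
grip_width: 0.0854
gripper_force: 0.0
clock: 24.5
tcp_pos: [0.3063, -0.4151, 0.2331]
orientation: [-3.07, 0.645, -0.001]
contact_force: [0.0, 0.1, 0.1]
grip_width: 0.0852
gripper_force: 0.0
```

View pics/c4.png

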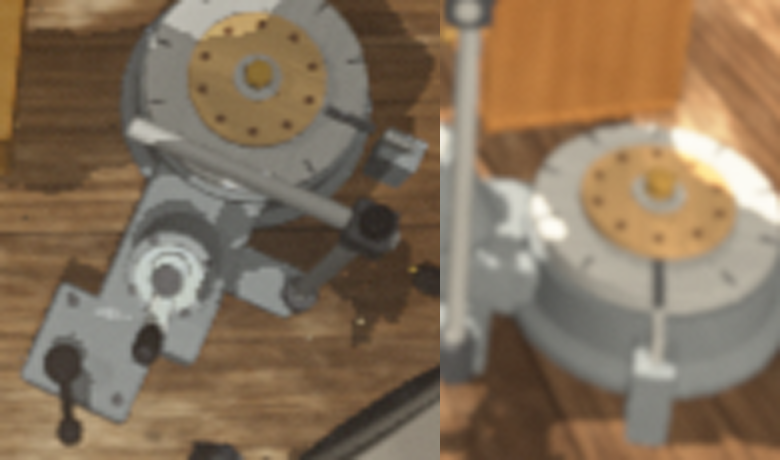

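The last view shows the tongue, at (330,110) to (368,130) in the crop, running straight into the blade at (390,140). The side view agrees, and the lever is back to the right with the gripper clear.

```bash
python3 -c "
from bench import r
print(r.hand_in())"
```

```text
the job is handed in; nothing more can be done
None
```

The job is handed in with no verdict returned: I released the lever, wound the crank about 3.6 turns until the tongue lined up with the pointer (within about 1°), swung the lever back to its stop, and left the gripper touching nothing.

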